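Twist the crucible home in the solder pot

ROBOT

A 6-joint arm with a two-finger parallel gripper is mounted at the origin on the work surface. World frame = base frame: x ahead of the robot, y to its left, z up, the work surface at z = 0. Lengths are in m, angles in rad, forces in N, time in s.
With the tool pointing down it reaches from about 0.375 to 0.9 m from the base axis. Payload 3.1 kg.
Tool frame: the origin (TCP) lies midway between the tips of the shut fingers; the grasp point (between the pads) lies 19 mm behind it; x points along the fingers, z is the direction in which the jaws open and shut, and the axes are right-handed (so a half turn about x gives the same grasp; the last joint's range is limited). The gripper opens to 87 mm and grips with 3 to 60 N. Pads are 19 mm wide; open, the fingers measure 117 mm over their backs; the gripper's body (75 mm by 190 mm) begins 51 mm behind the grasp point.
Start: joints at [1.095, 0.527, 1.433, -0, 1.181, -0.178], TCP at [0.183, 0.597, 0.223] pointing down, gripper open.
Joint ranges: [-3.08, 3.08], [-0.75, 2.2], [0.22, 2.44], [-1.43, 4.57], [0, 2.65], [-2.85, 2.85]. Speed limits (rad/s): [2.79, 2.79, 3.14, 3.14, 3.14, 3.14].

INTERFACE

Orientations are given as a unit quaternion [x, y, z, w].
In Python, from rig import robot, optics, workorder gives the robot as it stands.
- The arm moves only by the tool arm_command, never from a script. Its argument "plan" is a list of rows, each a list of 7 numbers: the shift along the tool's x, y, z in cm, then the turn, a rotation vector about the tool's x, y, z in rad, then the finger opening in cm, from 0 to 8.7. In form: [[x, y, z, ax, ay, az, gripper], ...]. A call has 1 to 12 rows; each row shifts and turns the pose as measured when the row begins, along the tool's axes as they then stand; what a row does not reach is not made up. A row lasts 1/8 s, in which the tool goes at most 62.5 mm and 10.7 degrees, less where a joint would pass 70% of its speed; a pose out of reach is approached as far as the arm can. A call with a gripper value outside its range is refused whole. The fingers move at their own pace and stop on an object; "grip_force" is the grip in N (left out, the last holds). Time passes only in rows, so rows that do not move let the fingers close. It gives the time, the measured TCP pose, the force and the opening at its end, in the units of the state.
- robot.get_obs(): the state, without advancing time (a new reading comes with each control period).
- optics.camera(name): name is "scene" or "top" or "wrist"; returns (picture, depth): 480x640x3 uint8, blue, green, red; 480x640 float32, m along the optical axis (not along the pixel's ray), 0 where there is no reading.
- optics.camera_info(name): a dict with "mtx" (3x3 intrinsics, pixels), "position" and "rotation" of the camera in the world; the wrist camera has in their place "tool_from_camera" (4x4, takes a point from camera to tool coordinates, whose origin is the TCP and whose axes are the tool frame's). Camera axes: x right, y down, z forward; pixel columns grow to the right and rows downward; lengths in m; the calibration is good to about 2 mm. A picture is of the moment at which its call begins: read the wrist's pose just before it. camera_info takes no time and is no camera call.
- workorder.hand_in(): hands the job in, once; it reports no verdict.
The state is a dict: "time": time; "q": joint angles; "joint_velocities": joint speeds; "joint_torque": joint torques, N m; "position": TCP position; "tool_rot": TCP orientation; "ft_force": force on the tool from outside, world axes, zero at the start; "moment": the same for the moment, N m; "grip_width": finger opening in m.
Only numpy, scipy, OpenCV 4.12 (cv2) and the standard library are available. Lean on these libraries where they do the work, as an engineer would, in place of code of your own. Each camera call takes 0.05 s, during which the arm holds its last target. There are 200 camera calls.

TASK

The solder pot is cold. First lift the skimmer off the mouth of the pot's well and lay it in the two forks of its cradle, then set the crucible upright into the well and twist it to and fro while pressing gently until its flange sits flush on the well's rim. Never force it straight down: the well is sprung and must not be pushed down to its stop; leave the other things on the bench where they are.

Things in the scene. Friction and masses are not known exactly. Their poses are not given: they have to be found in the camera images.
- crucible_center (a point): Centre (half-way up, on the axis) of the crucible, a bare aluminium cup 90 mm tall on its foot, 0.3 to 0.5 kg; z up its axis. Flange 72 mm across from 50 to 56 mm above the foot. On it two upright flat ears, 24 mm wide (along x), 6 mm thick, reaching 90 mm up, outer faces 54 mm apart along y. Grip across both ears from outside, fingertips above the flange, to lift and twist.
- crucible_flange (a point): Centre of the underside of the crucible's flange, 50 mm above its foot, z up; home, it lies on the well's rim. Below it the shank: foot 44 mm across, 51 mm at 4 mm up, widening to 56 mm at 24 mm up, then straight to the flange. Any angle about its axis fits.
- well_mouth (a point): Centre of the mouth of the solder pot's well, level with its flat rim (80 mm above the table with the well up), z up; it moves with the well. A dark steel round socket, 90 mm outside, 60 mm bore, 56 mm deep, standing up in the middle of the ivory housing. Home, the crucible's centre is 5 mm below this point.
- station: The solder pot's fixed ivory housing, 140 x 140 x 55 mm, origin under its centre. Six sprung balls in its well, 12 mm below the rim, grip the crucible: it drops in freely until its flange is about 30 mm above the rim; from there it takes 30 to 50 N straight, but about 10 N while turned to and fro at some 6 mm of descent per 1 rad. Turning takes about 1.2 N m.
- well (a joint): How far the sprung well is pushed down into the housing, m: 0 = up, stop at 0.015. It yields at roughly 5 N, then 1.5 N per mm, and springs back. A straight push without twisting sends the well down instead of the crucible into it; up to about 8 mm is fine. Its descent when pressing on with the flange on the rim shows the crucible is home.
- skimmer_center (a point): Middle of the skimmer, 198 mm long, 80 g, balanced near here: wooden handle from 75 mm behind this point to 65 mm ahead, 16 mm wide and high, this point half-way up; x along it to a flat steel disc (40 mm across, centred 103 mm ahead), z up. It starts lying flat across the rim of the well: take the handle with the fingertips kept above the rim.
- cradle_seat (a point): Where the skimmer's middle comes in its cradle; x along the lying skimmer, either way round, z up. Fixed black foot 100 x 70 x 8 mm with two upright steel forks, 8 mm thick, 60 mm wide, 35 mm either side along x; notch 24 mm wide open upwards, its floor 8 mm below this point and 40 mm above the table, tips 14 mm above this point. Room for fingers between the forks.
- reel: Solder reel standing on end, 64 mm across, 46 mm high. A bystander: leave it where it is. Origin under its centre.
- flux: Brown glass jar, 48 mm across, 75 mm high. A bystander: leave it where it is. Origin under its centre.
- wool_tin: Open steel tin, 70 mm across, 45 mm high. A bystander: leave it where it is. Origin under its centre.
- meter: Hand multimeter lying flat, 150 x 75 x 38 mm, long along x. A bystander: leave it where it is. Origin under its centre.
- driver: Screwdriver lying flat, 160 mm long, along x. A bystander: leave it where it is. Origin under its centre.

How it is judged:
By the outcome, as a careful person would: the job done as asked, in the order asked, and still so for the second after the job is handed in, with the robot touching nothing.
It also fails if it takes over 72 s, if anything falls off the work surface, if the arm or the gripper's body presses on something with over 40 N, if the wrist force passes 120 N, or if a joint passes its speed limit or range.

## Working session

There is one attempt and no reset: what is moved stays moved. The work goes in short steps, Python scripts to look and compute and a tool call to move; the robot and the scene stay as the last step left them, time stands still between calls to the robot, and variables do not carry over. Pictures are saved under pics/ and viewed, about 8 in all and at most 12, crops included, and the job is handed in when it is done.

Besides the shell and the picture viewer there is one more tool, called after ">>>" in YAML: its name, and indented under it one key for each argument. arm_command: Moves the arm, as the interface text tells. Its arguments: {"type":"object","properties":{"plan":{"type":"array"},"grip_force":{"type":"number"}},"required":["plan"]}

```bash
mkdir -p pics; ls; cat > h.py <<'E'
import numpy as np, cv2
from scipy.spatial.transform import Rotation as R
from rig import robot, optics, workorder
def cam(name):
    o=robot.get_obs(); im,d=optics.camera(name); ci=optics.camera_info(name); K=np.array(ci['mtx'])
    if name=='wrist':
        T=np.eye(4);T[:3,:3]=R.from_quat(o['tool_rot']).as_matrix();T[:3,3]=o['position'];T=T@np.array(ci['tool_from_camera'])
    else:
        T=np.eye(4);r=np.array(ci['rotation']);T[:3,:3]=r if r.shape==(3,3) else R.from_quat(r).as_matrix();T[:3,3]=ci['position']
    return im,d,K,T
def cloud(d,K,T):
    v,u=np.mgrid[:480,:640]
    P=np.stack([(u-K[0,2])/K[0,0]*d,(v-K[1,2])/K[1,1]*d,d],-1)
    W=P@T[:3,:3].T+T[:3,3]; W[d<=0]=np.nan; return W
def ray(u,v,z,K,T):
    r=T[:3,:3]@np.array([(u-K[0,2])/K[0,0],(v-K[1,2])/K[1,1],1]); return T[:3,3]+r*(z-T[2,3])/r[2]
def st():
    o=robot.get_obs(); M=R.from_quat(o['tool_rot']).as_matrix()
    print('t',round(o['time'],2),'p',np.round(o['position'],4),'x',np.round(M[:,0],3),'z',np.round(M[:,2],3),'F',np.round(o['ft_force'],1),'M',np.round(o['moment'],2),'w',round(o['grip_width'],4),'q6',np.round(o['q'],2)); return o,M
E
python3 - <<'E'
from h import *
st()
for n in('top','scene'):
    im,d,K,T=cam(n); cv2.imwrite(f'pics/{n}1.png',im); np.savez(f'{n}1.npz',im=im,d=d,K=K,T=T); print(n,K[0,0],T.round(3).tolist())
E
```

```text
pics
t 0.0 p [0.1831 0.5968 0.2216] x [-0.001 -0.002 -1.   ] z [ 0.293  0.956 -0.002] F [ 1.1  0.2 -0.2] M [ 0.01  0.02 -0.01] w 0.0869 q6 [ 1.09  0.53  1.43 -0.    1.18 -0.18]
top 552.9901763102364 [[-0.016, -0.988, 0.156, 0.388], [-1.0, 0.018, 0.01, -0.026], [-0.012, -0.156, -0.988, 1.31], [0.0, 0.0, 0.0, 1.0]]
scene 439.2413715332089 [[0.106, 0.815, -0.57, 1.103], [0.994, -0.091, 0.055, -0.084], [-0.007, -0.573, -0.82, 0.812], [0.0, 0.0, 0.0, 1.0]]
```

View pics/top1.png

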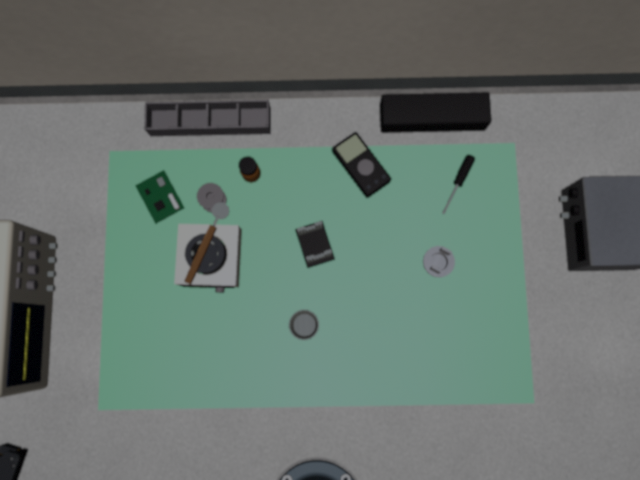

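View pics/scene1.png

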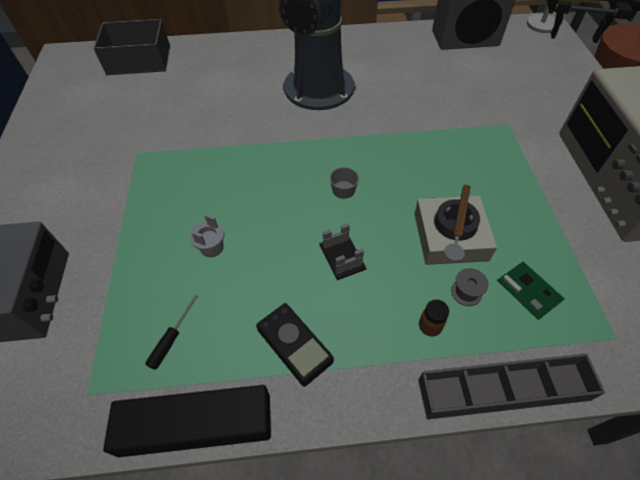

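The top view shows the pot at (208,256), with the skimmer lying across it from (188,282) to its disc at (220,211). The cradle is at (315,245), the crucible at (438,262) with ears at about (432,268) and (445,255), and the reel at (212,195) is close to the skimmer's disc. Next I'll turn these pixels into positions.

```bash
python3 - <<'E'
from h import *
f=np.load('top1.npz'); im,d,K,T=[f[k] for k in('im','d','K','T')]; W=cloud(d,K,T)
hsv=cv2.cvtColor(im,cv2.COLOR_BGR2HSV)
def box(u0,u1,v0,v1):
    m=np.zeros((480,640),bool); m[v0:v1,u0:u1]=1; return m
def blob(m):
    n,l,s,c=cv2.connectedComponentsWithStats(m.astype(np.uint8)); k=1+np.argmax(s[1:,4]); return l==k
# handle
m=blob(box(175,245,220,292)&(hsv[...,0]<20)&(hsv[...,1]>110)); v,u=np.nonzero(m)
r=cv2.minAreaRect(np.c_[u,v].astype(np.float32)); print('handle rect',r,'z',np.nanmedian(W[m][:,2]))
b=cv2.boxPoints(r); print('corners',np.array([ray(*p,0.092,K,T)[:2] for p in b]).round(4).tolist(),'c',ray(*r[0],0.096,K,T).round(4))
# housing
g=(hsv[...,1]<40)&(hsv[...,2]>170)&box(165,250,215,295); m=blob(g|False); v,u=np.nonzero(m); r=cv2.minAreaRect(np.c_[u,v].astype(np.float32)); print('house',r,ray(*r[0],0.055,K,T).round(4),np.nanmedian(W[m][:,2]))
# height mask items
for n,bx,lo,hi in(('rim',(165,250,215,295),.070,.0845),('skim',(165,250,190,295),.09,.12),('flange',(410,470,235,290),.045,.062),('ears',(410,470,235,290),.075,.1),('forks',(290,340,215,275),.035,.08),('crad foot',(290,340,215,275),.003,.02)):
    m=box(*bx)&(W[...,2]>lo)&(W[...,2]<hi); v,u=np.nonzero(m); p=W[m]
    r=cv2.minAreaRect(p[:,:2].astype(np.float32)); print(n,len(p),'med',np.median(p,0).round(4),'rect',np.round(r[0],4),np.round(r[1],4),round(r[2],1), 'circ',np.round(cv2.minEnclosingCircle(p[:,:2].astype(np.float32))[0],4))
big=lambda x0,x1,y0,y1:cv2.resize(im[y0:y1,x0:x1],None,fx=5,fy=5,interpolation=cv2.INTER_CUBIC)
cv2.imwrite('pics/crop.png',np.hstack([big(170,250,190,290),big(288,348,190,290)[:, :],]) )
E
```

```text
handle rect ((199.52578735351562, 253.5670166015625), (8.325838088989258, 59.49928665161133), 23.96249008178711) z 0.0962573664550399
corners [[0.509, 0.2845], [0.6307, 0.2327], [0.6226, 0.2154], [0.5012, 0.2674]] c [0.5648 0.2493 0.096 ]Traceback (most recent call last):
  File "<stdin>", line 13, in <module>
  File "<stdin>", line 7, in blob
    return _wrapfunc(a, 'argmax', axis=axis, out=out, **kwds)
    return bound(*args, **kwds)
ValueError: attempt to get argmax of an empty sequence
```

```bash
python3 - <<'E'
from h import *
f=np.load('top1.npz'); im,d,K,T=[f[k] for k in('im','d','K','T')]; W=cloud(d,K,T)
hsv=cv2.cvtColor(im,cv2.COLOR_BGR2HSV); print(hsv[275,232],hsv[256,205],hsv[262,425], hsv[300,250])
def box(u0,u1,v0,v1):
    m=np.zeros((480,640),bool); m[v0:v1,u0:u1]=1; return m
for n,bx,lo,hi in(('house',(165,250,215,295),.045,.062),('rim',(165,250,215,295),.070,.0845),('skim',(165,250,190,295),.088,.12),('disc',(205,240,195,225),.07,.12),('flange',(410,470,235,290),.045,.064),('ears',(410,470,235,290),.075,.1),('forks',(290,340,215,275),.035,.08),('crad foot',(290,340,215,275),.003,.02)):
    m=box(*bx)&(W[...,2]>lo)&(W[...,2]<hi); p=W[m]
    if len(p)<5: print(n,len(p)); continue
    r=cv2.minAreaRect(p[:,:2].astype(np.float32)); print(n,len(p),'med',np.median(p,0).round(4),'mean',p.mean(0).round(4),'rect',np.round(r[0],4),np.round(r[1],4),round(r[2],1),'circ',np.round(cv2.minEnclosingCircle(p[:,:2].astype(np.float32))[0],4), 'pc',np.round(np.linalg.eigh(np.cov(p[:,:2].T))[1][:,1],3))
big=lambda x0,x1,y0,y1:cv2.resize(im[y0:y1,x0:x1],None,fx=5,fy=5,interpolation=cv2.INTER_CUBIC)
c=np.hstack([big(170,250,190,290),np.vstack([big(285,345,220,270),big(408,468,237,287)])]); cv2.imwrite('pics/crop.png',np.clip(c*1.6,0,255).astype(np.uint8))
E
```

```text
[113   7 150] [120  17  46] [111  19 131] [ 78  66 147]
house 2295 med [0.5633 0.2285 0.0555] mean [0.5666 0.239  0.0554] rect [0.565 0.244] [0.1423 0.1532] 87.5 circ [0.5704 0.2436] pc [0.523 0.852]
rim 602 med [0.5707 0.2421 0.0801] mean [0.5696 0.2417 0.0797] rect [0.5783 0.229 ] [0.0887 0.1208] 31.4 circ [0.5884 0.2297] pc [0.427 0.904]
skim 687 med [0.5909 0.2374 0.0949] mean [0.5932 0.2366 0.0947] rect [0.5944 0.2426] [0.0391 0.1966] 62.4 circ [0.5922 0.2386] pc [-0.915  0.402]
disc 256 med [0.6628 0.2076 0.0906] mean [0.6622 0.2068 0.0904] rect [0.6571 0.2065] [0.0378 0.0536] 85.3 circ [0.6561 0.2111] pc [-0.924  0.382]
flange 496 med [ 0.5431 -0.2867  0.0566] mean [ 0.5429 -0.2871  0.0561] rect [ 0.5446 -0.2876] [0.0702 0.0714] 42.4 circ [ 0.5451 -0.2882] pc [0.417 0.909]
ears 92 med [ 0.5578 -0.2884  0.0897] mean [ 0.5444 -0.2868  0.0884] rect [ 0.5441 -0.2871] [0.024  0.0544] 60.2 circ [ 0.5443 -0.2869] pc [-0.861  0.508]
forks 242 med [ 0.6198 -0.0062  0.056 ] mean [ 0.5976 -0.0051  0.0523] rect [ 0.5978 -0.0047] [0.0791 0.0598] 16.9 circ [ 0.5976 -0.005 ] pc [-0.963 -0.271]
crad foot 1469 med [ 0.5955 -0.0057  0.0072] mean [ 0.5944 -0.0051  0.0075] rect [ 0.5958 -0.0051] [0.1179 0.1433] 88.9 circ [ 0.5969 -0.006 ] pc [-0.994 -0.106]
```

View pics/crop.png

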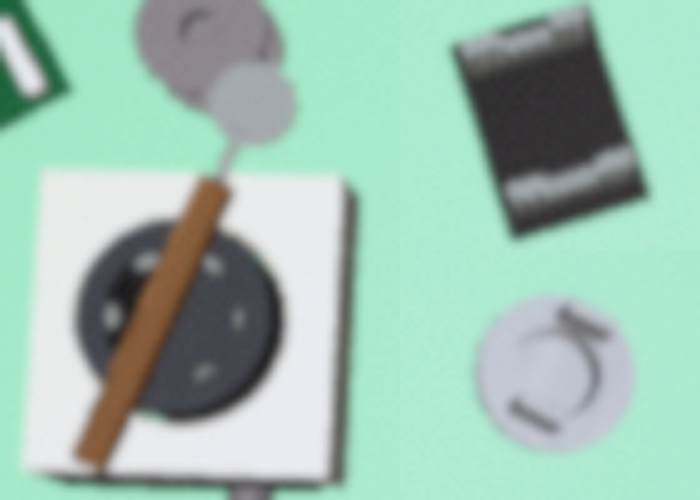

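The depth agrees with the stated sizes. Estimates:
- **Skimmer:** about (0.5695, 0.2465), yaw −23°.
- **Cradle:** (0.598, −0.005), yaw +17°.
- **Crucible:** (0.544, −0.287), jaw yaw −30°.

I'll move clear of the oscilloscope first, then go over the skimmer.

>>> arm_command:
  plan:
    - [0, -2.8, -4.7, 0, 0, 0, 5]
    - [0, -2.8, -4.7, 0, 0, 0, 5]
    - [0, -2.8, -4.7, 0, 0, 0, 5]
    - [0, -2.8, -4.7, 0, 0, 0, 5]
    - [0, -2.8, -4.7, 0, 0, 0, 5]
    - [0, -5.5, 0.2, 0, 0, 0, 5]
    - [0.5, -5.5, 0.2, 0, 0, 0, 5]
    - [1, -5.5, 0.2, 0, 0, 0, 5]
    - [1, -5.5, 0.2, 0, 0, 0, 5]
    - [1, -5.5, 0.2, 0.05, 0, 0, 5]
    - [1, -5.5, 0.2, 0.05, 0, 0, 5]
  grip_force: 20

```text
time: 1.48
position: [0.5699, 0.2328, 0.1708]
tool_rot: [-0.392, 0.591, 0.392, 0.585]
ft_force: [-0.2, 1.2, 0.8]
grip_width: 0.05
```

```bash
cat >> h.py <<'E'
def go(x,y,z,yaw,q=False):
    """print shift in tool axes (cm) and turn about tool x to reach target TCP and jaw yaw (deg)"""
    o,M=st(); dl=M.T@(np.array([x,y,z])-o['position'])*100
    a=np.deg2rad(yaw); G=np.c_[[0,0,-1],[-np.sin(a),np.cos(a),0],[np.cos(a),np.sin(a),0]]
    print('shift cm',dl.round(2),'rot',R.from_matrix(M.T@G).as_rotvec().round(3))
E
python3 -c "
from h import *
go(.5695,.2465,.14,66.9)
im,d,K,T=cam('wrist'); cv2.imwrite('pics/w1.png',im); np.savez('w1.npz',im=im,d=d,K=K,T=T)"
```

```text
t 1.48 p [0.5699 0.2328 0.1708] x [-0.008 -0.004 -1.   ] z [ 0.385  0.923 -0.006] F [-0.2  1.2  0.8] M [-0.04 -0.04  0.02] w 0.05 q6 [ 0.21  0.58  1.5  -0.    1.07 -0.97]
shift cm [3.07 0.55 1.27] rot [ 0.008 -0.007 -0.005]
```

View pics/w1.png

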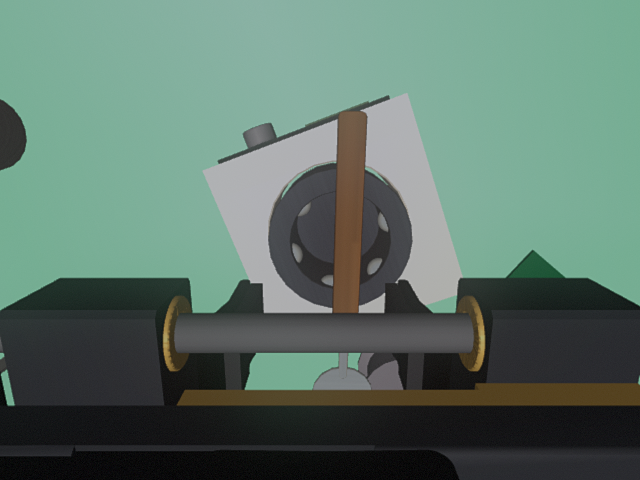

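The wrist view shows the handle at columns 340–365 between the fingers, and the well's rim centred near (340,235). I'll measure both from this view.

```bash
python3 - <<'E'
from h import *
f=np.load('w1.npz'); im,d,K,T=[f[k] for k in('im','d','K','T')]; W=cloud(d,K,T)
hsv=cv2.cvtColor(im,cv2.COLOR_BGR2HSV)
m=(hsv[...,0]<20)&(hsv[...,1]>110); m[310:]=0; m&=(W[...,2]>.093)&(W[...,2]<.1); p=W[m]
r=cv2.minAreaRect(p[:,:2].astype(np.float32)); print('handle',len(p),np.median(p[:,2]),np.round(r[0],4),np.round(r[1],4),r[2]); print(cv2.boxPoints(r).round(4).tolist())
m=(W[...,2]>.077)&(W[...,2]<.083); m[330:]=0; p=W[m]; p=p[np.hypot(p[:,0]-.566,p[:,1]-.244)<.06]
from scipy.optimize import least_squares
c=cv2.convexHull(p[:,:2].astype(np.float32))[:,0]; s=least_squares(lambda a:np.hypot(c[:,0]-a[0],c[:,1]-a[1])-a[2],[.566,.244,.045],loss='soft_l1',f_scale=.001); print('rim',len(p),np.median(p[:,2]),s.x.round(4))
E
```

```text
handle 3533 0.09628627494337624 [0.5577 0.2522] [0.0157 0.1085] 66.22473907470703
[[0.5048999786376953, 0.2669000029563904], [0.604200005531311, 0.22310000658035278], [0.6104999780654907, 0.23749999701976776], [0.5113000273704529, 0.28119999170303345]]
rim 7100 0.0803485243909941 [0.5695 0.2425 0.0446]
```

>>> arm_command:
  plan:
    - [2, 0.1, 1.3, 0.02, -0.007, -0.005, 5]
    - [2.5, 0, 0, 0, 0, 0, 5]
    - [2, 0, 0, 0, 0, 0, 5]
    - [0, 0, 0, 0, 0, 0, 5]

```text
time: 2.02
position: [0.5842, 0.2403, 0.1001]
tool_rot: [-0.385, 0.592, 0.382, 0.596]
ft_force: [0.4, 0.6, 0.5]
grip_width: 0.0502
```

```bash
python3 -c "
from h import *
go(.574,.245,.084,66.2)"
```

```text
t 2.02 p [0.5842 0.2403 0.1001] x [ 0.006 -0.001 -1.   ] z [0.411 0.912 0.001] F [0.4 0.6 0.5] M [-0.04  0.07  0.04] w 0.0502 q6 [ 0.21  0.69  1.52 -0.    0.93 -0.93]
shift cm [1.6  1.13 0.01] rot [-0.008  0.001  0.006]
```

>>> arm_command:
  plan:
    - [0.8, 1.1, 0, 0, 0, 0.006, 5]
    - [0.7, 0, 0, 0, 0, 0, 5]
    - [0, 0, 0, 0, 0, 0, 5]

```text
time: 2.4
position: [0.5737, 0.2457, 0.0858]
tool_rot: [-0.384, 0.593, 0.384, 0.595]
ft_force: [-0.8, -0.8, 1.1]
grip_width: 0.05
```

```bash
python3 -c "
from h import *
go(.574,.245,.084,66.2)"
```

```text
t 2.4 p [0.5737 0.2457 0.0858] x [ 0.002  0.002 -1.   ] z [0.411 0.912 0.003] F [-0.8 -0.8  1.1] M [-0.01 -0.04  0.02] w 0.05 q6 [ 0.23  0.7   1.55  0.    0.9  -0.92]
shift cm [ 0.18 -0.05 -0.05] rot [-0.008  0.003  0.001]
```

>>> arm_command:
  plan:
    - [0.15, 0, 0, 0, 0, 0, 5]
    - [0, 0, 0, 0, 0, 0, 1]
    - [0, 0, 0, 0, 0, 0, 1]
    - [0, 0, 0, 0, 0, 0, 1]
    - [0, 0, 0, 0, 0, 0, 1]
    - [-1, 0, 0, 0, 0, 0, 1]
    - [-2, 0, 0, 0, 0, 0, 1]
    - [-2, 0, 0, 0, 0, 0, 1]
    - [0, 0, 0, 0, 0, 0, 1]
  grip_force: 25

```text
time: 3.52
position: [0.5746, 0.2457, 0.1379]
tool_rot: [-0.384, 0.592, 0.384, 0.596]
ft_force: [0.2, -0.4, -0.2]
grip_width: 0.016
```

```bash
python3 - <<'E'
from h import *
from scipy.optimize import least_squares
go(.598,-.005,.15,107)
im,d,K,T=cam('scene'); cv2.imwrite('pics/s2.png',im[120:300,180:540].repeat(2,0).repeat(2,1))
im,d,K,T=cam('wrist'); W=cloud(d,K,T); hsv=cv2.cvtColor(im,cv2.COLOR_BGR2HSV); M=(hsv[...,0]<20)&(hsv[...,1]>110); M[:15]=0
n,l,s,c=cv2.connectedComponentsWithStats(M.astype(np.uint8)); cv2.imwrite('pics/w2.png',im); np.savez('w2.npz',im=im,d=d,K=K,T=T)
p=W[M&(W[...,2]>.1)]; o=robot.get_obs(); m=p[np.hypot(p[:,0]-o['position'][0],p[:,1]-o['position'][1])<.12]
r=cv2.minAreaRect(m[:,:2].astype(np.float32)); print(len(m),np.percentile(m[:,2],[5,50,95]).round(4),cv2.boxPoints(r).round(4).tolist(),r[2])
q=W[(W[...,2]>.077)&(W[...,2]<.083)]; print(len(q))
E
```

```text
t 3.52 p [0.5746 0.2457 0.1379] x [ 0.005  0.002 -1.   ] z [0.411 0.912 0.004] F [ 0.2 -0.4 -0.2] M [ 0.02 -0.05  0.01] w 0.016 q6 [ 0.22  0.63  1.51  0.    1.   -0.92]
shift cm [ -1.26 -12.44 -21.89] rot [-0.72   0.003  0.005]
15360 [0.1456 0.2239 0.2374] [[0.5120999813079834, 0.27649998664855957], [0.5307000279426575, 0.20509999990463257], [0.6122000217437744, 0.22630000114440918], [0.5936999917030334, 0.29760000109672546]] 14.55559253692627
6153
```

View pics/s2.png

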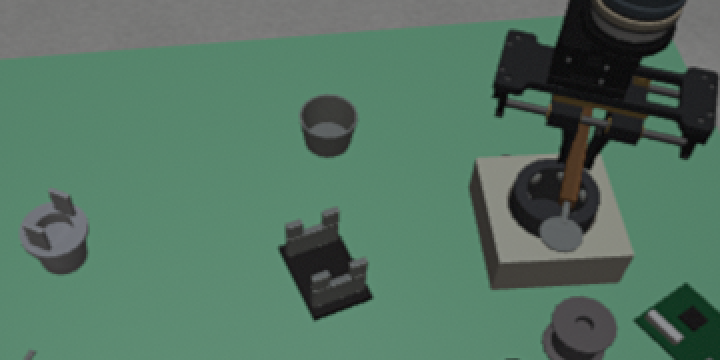

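The skimmer is held and clear of the rim, with its width reading 16.0 mm. From the same wrist picture I'll check whether it is level, and measure the well's bore and mouth.

```bash
python3 - <<'E'
from h import *
from scipy.optimize import least_squares
f=np.load('w2.npz'); im,d,K,T=[f[k] for k in('im','d','K','T')]; W=cloud(d,K,T); hsv=cv2.cvtColor(im,cv2.COLOR_BGR2HSV)
M=(hsv[...,0]<20)&(hsv[...,1]>110)&(W[...,2]>.12)&(W[...,2]<.165); p=W[M]
r=cv2.minAreaRect(p[:,:2].astype(np.float32)); print(len(p),np.round(r[1],4),cv2.boxPoints(r).round(4).tolist(),r[2])
ax=np.array([.9135,-.407]); s=(p[:,:2]-[.5746,.2457])@ax; print('s range',s.min(),s.max(),'z fit',np.polyfit(s,p[:,2],1).round(4))
m=(W[...,2]>.077)&(W[...,2]<.083); p=W[m]; p=p[np.hypot(p[:,0]-.567,p[:,1]-.244)<.06]; q=p[:,:2]
ang=np.arctan2(*(q-[.568,.243]).T[::-1]); rad=np.hypot(*(q-[.568,.243]).T); b=np.digitize(ang,np.linspace(-np.pi,np.pi,37))
for nm,fn,r0 in(('outer',np.argmax,.045),('inner',np.argmin,.03)):
    c=np.array([q[b==k][fn(rad[b==k])] for k in range(1,37) if (b==k).sum()>20])
    z=least_squares(lambda a:np.hypot(c[:,0]-a[0],c[:,1]-a[1])-a[2],[.568,.243,r0],loss='soft_l1',f_scale=.0007); print(nm,len(c),z.x.round(4))
    z=least_squares(lambda a:np.hypot(c[:,0]-a[0],c[:,1]-a[1])-r0,[.568,.243],loss='soft_l1',f_scale=.0007); print(z.x.round(4))
E
```

```text
7348 [0.0157 0.1006] [[0.5109999775886536, 0.2635999917984009], [0.6032999753952026, 0.22339999675750732], [0.609499990940094, 0.2378000020980835], [0.517300009727478, 0.27799999713897705]] 66.44440460205078
s range -0.06540952465199186 0.035145460052102256 z fit [-0.0005  0.1465]
outer 25 [0.5691 0.2429 0.0443]
[0.5697 0.2425]
inner 25 [0.5696 0.2426 0.0308]
[0.5689 0.243 ]
```

>>> arm_command:
  plan:
    - [-0.5, -2.0, -3.5, 0, 0, 0, 1]
    - [-0.5, -2.1, -3.7, 0, 0, 0, 1]
    - [-0.3, -2.1, -3.7, 0, 0, 0, 1]
    - [0, -2.1, -3.7, 0, 0, 0, 1]
    - [0, -2.1, -3.7, 0, 0, 0, 1]
    - [0, -2.0, -3.5, 0, 0, 0, 1]
    - [0, 0, 0, -0.18, 0, 0, 1]
    - [0, 0, 0, -0.18, 0, 0, 1]
    - [0, 0, 0, -0.18, 0, 0, 1]
    - [0, 0, 0, -0.18, 0, 0, 1]
    - [0, 0, 0, 0, 0, 0, 1]

```text
time: 5.0
position: [0.5903, -0.0123, 0.1365]
tool_rot: [-0.566, 0.418, 0.579, 0.412]
ft_force: [-0.6, -0.2, -0.9]
grip_width: 0.0155
```

```bash
python3 - <<'E'
from h import *
f=np.load('w2.npz'); im,d,K,T=[f[k] for k in('im','d','K','T')]; W=cloud(d,K,T); hsv=cv2.cvtColor(im,cv2.COLOR_BGR2HSV)
M=(hsv[...,0]<20)&(hsv[...,1]>110)&(W[...,2]>.12)&(W[...,2]<.165); v,u=np.nonzero(M); print('rows',v.min(),v.max(),u[v==v.min()])
o,_=st(); go(.598,-.005,.13,107)
im,d,K,T=cam('wrist'); cv2.imwrite('pics/w3.png',im); np.savez('w3.npz',im=im,d=d,K=K,T=T); 
im,d,K,T=cam('top'); W=cloud(d,K,T); np.savez('top3.npz',im=im,d=d,K=K,T=T)
a=np.deg2rad(17);ax=np.array([np.cos(a),np.sin(a)]); P=W[(W[...,2]>.12)&(W[...,2]<.17)]; e=P[:,:2]-o['position'][:2]; s=e@ax; t=e@[-ax[1],ax[0]]; k=(abs(t)<.03)&(abs(s)<.15); print('top: s',s[k].min(),s[k].max(),np.median(t[k]),k.sum()); k&=s>.08; print('disc mean s,t,w',s[k].min(),s[k].max(),t[k].min(),t[k].max(),P[k][:,2].mean())
E
```

```text
rows 142 389 [321 343]
t 5.0 p [ 0.5903 -0.0123  0.1365] x [-0.02   0.004 -1.   ] z [-0.312  0.95   0.01 ] F [-0.6 -0.2 -0.9] M [ 0.09  0.04 -0.07] w 0.0155 q6 [-0.21  0.6   1.58 -0.    0.98 -2.1 ]
t 5.0 p [ 0.5903 -0.0123  0.1365] x [-0.02   0.004 -1.   ] z [-0.312  0.95   0.01 ] F [-0.6 -0.2 -0.9] M [ 0.09  0.04 -0.07] w 0.0155 q6 [-0.21  0.6   1.58 -0.    0.98 -2.1 ]
shift cm [ 0.63 -0.97  0.44] rot [ 0.021  0.01  -0.018]
top: s -0.010238053625186308 -0.0076599404700954015 -0.006945237918263618 4Traceback (most recent call last):
  File "<stdin>", line 7, in <module>
    return umr_minimum(a, axis, None, out, keepdims, initial, where)
ValueError: zero-size array to reduction operation minimum which has no identity
```

View pics/w3.png

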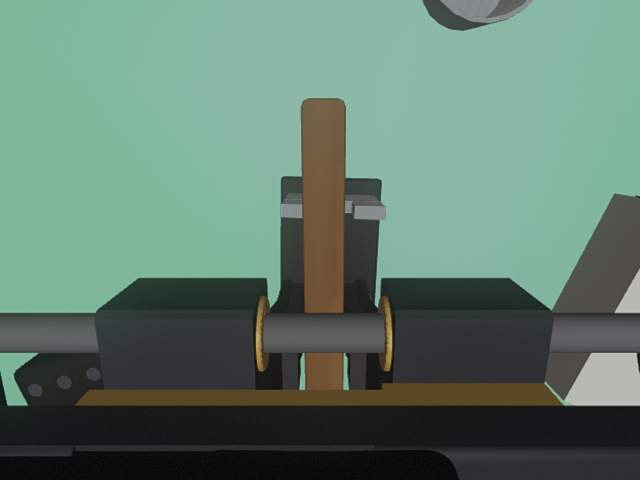

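The wrist view shows the handle at columns 302–346 with its rear end at row 98, and the near fork at about (335,208) beneath it. I'll find where the skimmer's middle sits relative to the TCP.

```bash
python3 - <<'E'
from h import *
f=np.load('w3.npz'); im,d,K,T=[f[k] for k in('im','d','K','T')]; W=cloud(d,K,T); hsv=cv2.cvtColor(im,cv2.COLOR_BGR2HSV)
o,Mt=st(); P0=o['position']
M=(hsv[...,0]<20)&(hsv[...,1]>110); M[:90]=0;M[300:]=0; print('depths rear',[(v,np.round(W[v,324],4).tolist()) for v in (100,104,112,130,180,240,290)])
for v,u0,u1 in((100,303,345),(200,303,346)):
    uu=np.nonzero(M[v])[0]; a=ray(uu.min(),v,.145,K,T);b=ray(uu.max()+1,v,.145,K,T); print(v,uu.min(),uu.max(),((a+b)/2).round(4))
m=(W[...,2]>.05)&(W[...,2]<.07); v,u=np.nonzero(m); k=(v>170)&(v<230)&(u>270)&(u<400); print('fork tips',W[m][k].mean(0),[W[m][k][:,i].min() for i in(0,1)],[W[m][k][:,i].max() for i in(0,1)])
E
```

```text
t 5.1 p [ 0.5905 -0.0122  0.1367] x [-0.02   0.004 -1.   ] z [-0.311  0.95   0.01 ] F [ 0.7 -0.4 -0.7] M [ 0.01  0.05 -0.02] w 0.0156 q6 [-0.21  0.6   1.58 -0.    0.98 -2.1 ]
depths rear [(100, [0.5153, -0.0378, 0.1467]), (104, [0.5166, -0.0374, 0.1477]), (112, [0.5192, -0.0365, 0.1481]), (130, [0.5249, -0.0347, 0.1485]), (180, [0.5412, -0.0293, 0.1488]), (240, [0.5625, -0.0223, 0.1469]), (290, [0.5816, -0.016, 0.1458])]Traceback (most recent call last):
  File "<stdin>", line 6, in <module>
    return umr_minimum(a, axis, None, out, keepdims, initial, where)
ValueError: zero-size array to reduction operation minimum which has no identity
```

```bash
python3 - <<'E'
from h import *
f=np.load('w3.npz'); im,d,K,T=[f[k] for k in('im','d','K','T')]; W=cloud(d,K,T); hsv=cv2.cvtColor(im,cv2.COLOR_BGR2HSV)
p=W[185:225,275:395].reshape(-1,3); a=np.deg2rad(17.); A=np.c_[[np.cos(a),np.sin(a)],[-np.sin(a),np.cos(a)]]
q=p[(p[:,2]>.045)&(p[:,2]<.075)]; e=(q[:,:2]-[.5978,-.0047])@A; print('near fork',len(q),q[:,2].max(),e.min(0).round(4),e.max(0).round(4), 'notch edges', np.sort(e[:,1])[::len(e)//10].round(4))
f=np.load('top1.npz'); im,d,K,T=[f[k] for k in('im','d','K','T')]; W=cloud(d,K,T)
p=W[215:275,290:340].reshape(-1,3); q=p[(p[:,2]>.048)&(p[:,2]<.08)]; e=(q[:,:2]-[.5978,-.0047])@A
for s in(-1,1):
    k=e[:,0]*s>0.02; print('top fork',s,k.sum(),e[k].min(0).round(4),e[k].max(0).round(4))
    y=e[k][:,1]; print(np.sort(y)[::6].round(3))
go(.598+.003*np.cos(a),-.005+.003*np.sin(a),.09,106)
E
```

```text
near fork 934 0.06432243979106583 [-0.0405 -0.0302] [-0.0319  0.0294] notch edges [-0.0302 -0.0272 -0.0243 -0.0214  0.0115  0.0139  0.017   0.02    0.0231
  0.026   0.0293]
top fork -1 65 [-0.0396 -0.0292] [-0.0314  0.03  ]
[-0.029 -0.026 -0.022 -0.019 -0.017 -0.013  0.015  0.018  0.021  0.024
  0.028]
top fork 1 73 [ 0.03 -0.03] [0.0391 0.0298]
[-0.03  -0.027 -0.024 -0.021 -0.018 -0.015 -0.012  0.015  0.018  0.021
  0.024  0.026  0.03 ]
t 5.1 p [ 0.5905 -0.0122  0.1367] x [-0.02   0.004 -1.   ] z [-0.311  0.95   0.01 ] F [ 0.7 -0.4 -0.7] M [ 0.01  0.05 -0.02] w 0.0156 q6 [-0.21  0.6   1.58 -0.    0.98 -2.1 ]
shift cm [ 4.65 -1.32  0.4 ] rot [ 0.038  0.01  -0.018]
```

>>> arm_command:
  plan:
    - [0, -1.3, 0.4, 0.02, 0.01, -0.018, 1]
    - [2, 0, 0, 0, 0, 0, 1]
    - [0, 0, 0, 0, 0, 0, 1]

```text
time: 5.48
position: [0.6015, -0.004, 0.1156]
tool_rot: [-0.567, 0.423, 0.567, 0.423]
ft_force: [0.3, -0.6, -0.3]
grip_width: 0.0156
```

```bash
python3 -c "
from h import *
go(.6005,-.0045,.046,107)"
```

```text
t 5.47 p [ 0.6015 -0.004   0.1156] x [-0.  0. -1.] z [-0.285  0.958  0.   ] F [ 0.3 -0.6 -0.3] M [ 0.03  0.01 -0.02] w 0.0156 q6 [-0.19  0.63  1.59  0.    0.92 -2.05]
shift cm [ 6.96  0.11 -0.02] rot [-0.007  0.     0.   ]
```

>>> arm_command:
  plan:
    - [2, 0.1, 0, -0.007, 0, 0, 1]
    - [2, 0, 0, 0, 0, 0, 1]
    - [1.5, 0, 0, 0, 0, 0, 1]
    - [1, 0, 0, 0, 0, 0, 1]
    - [0, 0, 0, 0, 0, 0, 1]

```text
time: 6.1
position: [0.6033, -0.0047, 0.0514]
tool_rot: [0.569, -0.421, -0.566, -0.423]
ft_force: [-0.3, 0.2, -0.9]
grip_width: 0.0156
```

```bash
python3 -c "
from h import *
go(.6005,-.0045,.046,107)"
```

```text
t 6.1 p [ 0.6033 -0.0047  0.0514] x [ 0.005 -0.001 -1.   ] z [-0.288  0.958 -0.002] F [-0.3  0.2 -0.9] M [0.08 0.04 0.  ] w 0.0156 q6 [-0.19  0.73  1.62  0.    0.79 -2.06]
shift cm [0.53 0.26 0.1 ] rot [-0.005 -0.002  0.005]
```

>>> arm_command:
  plan:
    - [0.3, 0.25, 0.1, 0, 0, 0.005, 1]
    - [0.15, 0, 0, 0, 0, 0, 1]
    - [0.1, 0, 0, 0, 0, 0, 1]
    - [0, 0, 0, 0, 0, 0, 1]

```text
time: 6.6
position: [0.6016, -0.0046, 0.0471]
tool_rot: [0.569, -0.422, -0.566, -0.422]
ft_force: [0.4, -0.0, -0.6]
grip_width: 0.0157
```

```bash
python3 -c "
from h import *
go(.6005,-.0045,.046,107)"
```

```text
t 6.6 p [ 0.6016 -0.0046  0.0471] x [ 0.003 -0.003 -1.   ] z [-0.288  0.958 -0.004] F [ 0.4 -0.  -0.6] M [0.07 0.04 0.01] w 0.0157 q6 [-0.19  0.73  1.62 -0.    0.78 -2.05]
shift cm [0.11 0.1  0.05] rot [-0.005 -0.004  0.002]
```

>>> arm_command:
  plan:
    - [0.2, 0, 0, 0, 0, 0, 1]
    - [0.1, 0, 0, 0, 0, 0, 1]
    - [0, 0, 0, 0, 0, 0, 1]

```text
time: 6.98
position: [0.6021, -0.0047, 0.0469]
tool_rot: [0.57, -0.422, -0.565, -0.422]
ft_force: [1.0, 0.2, -1.0]
grip_width: 0.0155
```

>>> arm_command:
  plan:
    - [0.3, 0, 0, 0, 0, 0, 1]
    - [0.2, 0, 0, 0, 0, 0, 1]

```text
time: 7.22
position: [0.6024, -0.0047, 0.0465]
tool_rot: [0.57, -0.422, -0.565, -0.422]
ft_force: [-3.6, 0.6, 12.2]
grip_width: 0.0159
```

```bash
python3 -c "
from h import *
st()"
```

```text
t 7.22 p [ 0.6024 -0.0047  0.0465] x [ 0.006 -0.004 -1.   ] z [-0.288  0.958 -0.005] F [-3.6  0.6 12.2] M [ 0.11  0.74 -0.01] w 0.0159 q6 [-0.19  0.74  1.62 -0.    0.78 -2.05]
```

The 12 N contact at z 0.0465 is the expected seat height. Releasing and rising.

>>> arm_command:
  plan:
    - [-0.1, 0, 0, 0, 0, 0, 1]
    - [0, 0, 0, 0, 0, 0, 4]
    - [0, 0, 0, 0, 0, 0, 4]
    - [0, 0, 0, 0, 0, 0, 4]
    - [-1, 0, 0, 0, 0, 0, 4]
    - [-2, 0, 0, 0, 0, 0, 4]
    - [-4, 0, 0, 0, 0, 0, 4]
    - [-4, 0, 0, 0, 0, 0, 6]
    - [-2, 0, 0, 0, 0, 0, 8]
    - [0, 0, 0, 0, 0, 0, 8]

```text
time: 8.48
position: [0.6022, -0.0044, 0.1828]
tool_rot: [0.57, -0.422, -0.565, -0.422]
ft_force: [0.1, 0.3, -0.6]
grip_width: 0.0624
```

```bash
python3 - <<'E'
from h import *
go(.544,-.287,.17,-29.8)
im,d,K,T=cam('wrist'); W=cloud(d,K,T); hsv=cv2.cvtColor(im,cv2.COLOR_BGR2HSV); cv2.imwrite('pics/w4.png',im)
m=(hsv[...,0]<20)&(hsv[...,1]>110)&(W[...,2]>.04)&(W[...,2]<.08); p=W[m]; r=cv2.minAreaRect(p[:,:2].astype(np.float32)); print(len(p),np.percentile(p[:,2],[5,50,95]),cv2.boxPoints(r).round(4).tolist(),r[2])
E
```

```text
t 8.47 p [ 0.6022 -0.0044  0.1828] x [ 0.007 -0.004 -1.   ] z [-0.288  0.958 -0.006] F [ 0.1  0.3 -0.6] M [ 0.13  0.06 -0.04] w 0.0624 q6 [-0.19  0.54  1.54 -0.    1.06 -2.05]
shift cm [  1.35  13.72 -25.38] rot [2.383 0.004 0.009]
3349 [0.0548445  0.05625992 0.0574669 ] [[0.5254999995231628, -0.022099999710917473], [0.5299000144004822, -0.036400001496076584], [0.6611999869346619, 0.004000000189989805], [0.6567999720573425, 0.018300000578165054]] 17.113515853881836
```

View pics/w4.png

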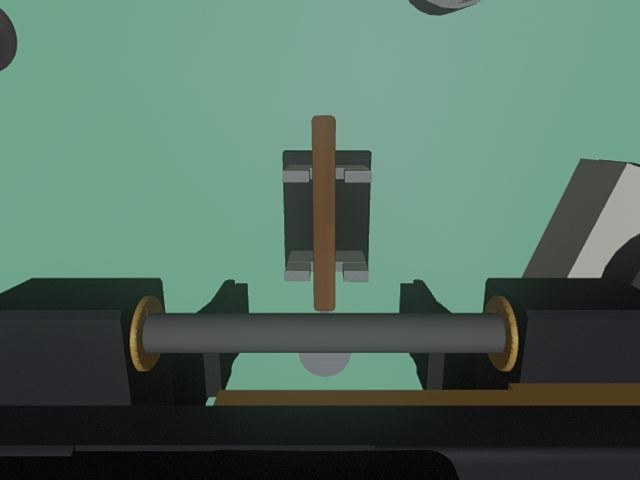

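The handle lies in both forks: its top is at z 0.056, and its middle is at about (0.599, −0.007). Now to the crucible.

>>> arm_command:
  plan:
    - [0, 2.3, -4.25, 0, 0, 0, 8.6]
    - [0, 2.3, -4.25, 0, 0, 0, 8.6]
    - [0, 2.3, -4.25, 0, 0, 0, 8.6]
    - [0, 2.3, -4.25, 0, 0, 0, 8.6]
    - [0, 2.3, -4.25, 0, 0, 0, 8.6]
    - [0, 2.2, -4.1, 0, 0, 0, 8.6]
    - [0, 0, 0, 0.185, 0, 0, 8.6]
    - [0, 0, 0, 0.185, 0, 0, 8.6]
    - [0, 0, 0, 0.185, 0, 0, 8.6]
    - [0, 0, 0, 0.185, 0, 0, 8.6]
    - [0, 0, 0, 0.185, 0, 0, 8.6]
    - [0, 0, 0, 0.185, 0, 0, 8.6]

```text
time: 10.02
position: [0.5322, -0.2905, 0.1624]
tool_rot: [-0.248, 0.664, 0.264, 0.654]
ft_force: [-0.7, 0.3, 0.5]
grip_width: 0.086
```

>>> arm_command:
  plan:
    - [0, 0, 0, 0.185, 0, 0, 8.6]
    - [0, 0, 0, 0.185, 0, 0, 8.6]
    - [0, 0, 0, 0.185, 0, 0, 8.6]
    - [0, 0, 0, 0.185, 0, 0, 8.6]
    - [0, 0, 0, 0.185, 0, 0, 8.6]
    - [0, 0, 0, 0.185, 0, 0, 8.6]
    - [0, 0, 0, 0.15, 0, 0, 8.6]
    - [0, 0, 0, 0, 0, 0, 8.6]

```text
time: 11.02
position: [0.525, -0.285, 0.1484]
tool_rot: [0.194, 0.699, -0.18, 0.664]
ft_force: [0.4, 0.3, -0.3]
grip_width: 0.0859
```

```bash
python3 - <<'E'
from h import *
go(.544,-.287,.11,-29.8)
im,d,K,T=cam('wrist'); W=cloud(d,K,T); cv2.imwrite('pics/w5.png',im)
p=W[(W[...,2]>.083)&(W[...,2]<.097)]; p=p[np.hypot(p[:,0]-.544,p[:,1]+.287)<.045]
if len(p)>9:
    r=cv2.minAreaRect(p[:,:2].astype(np.float32)); print(len(p),p[:,2].max(),np.round(r[0],4),np.round(r[1],4),r[2])
p=W[(W[...,2]>.05)&(W[...,2]<.06)]; p=p[np.hypot(p[:,0]-.544,p[:,1]+.287)<.045]; 
r=cv2.minEnclosingCircle(p[:,:2].astype(np.float32)); print('flange',len(p),r)
E
```

```text
t 11.03 p [ 0.525  -0.285   0.1484] x [-0.043  0.032 -0.999] z [ 0.858 -0.511 -0.053] F [ 0.4  0.3 -0.3] M [-0.2   0.06  0.05] w 0.0859 q6 [-0.68  0.6   1.53 -0.    1.06 -0.15]
shift cm [3.75 0.78 1.94] rot [-0.017 -0.053 -0.006]
1050 0.09235974712273431 [ 0.5438 -0.2887] [0.0239 0.0541] 60.28828430175781
flange 5930 ((0.5437777638435364, -0.2892112731933594), 0.036346714943647385)
```

View pics/w5.png

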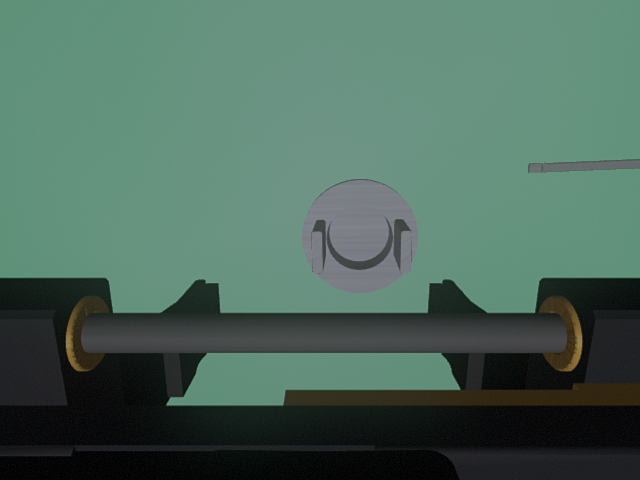

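The crucible is at (358,237) in the wrist view, both ears lined up with the jaws. The fit gives centre (0.544, −0.288) and jaw yaw −29.8°, and the tool has a 3° tilt to remove.

>>> arm_command:
  plan:
    - [0.5, 0.8, 1.9, -0.017, -0.053, -0.006, 8.6]
    - [1, 0, 0, 0, 0, 0, 8.6]
    - [0, 0, 0, 0, 0, 0, 8.6]

```text
time: 11.45
position: [0.5438, -0.287, 0.1299]
tool_rot: [0.18, 0.685, -0.179, 0.683]
ft_force: [-0.1, -0.7, 0.3]
grip_width: 0.0858
```

```bash
python3 -c "
from h import *
go(.544,-.288,.063,-29.8)"
```

```text
t 11.45 p [ 0.5438 -0.287   0.1299] x [-0.003  0.002 -1.   ] z [ 0.871 -0.491 -0.004] F [-0.1 -0.7  0.3] M [-0.12  0.08 -0.03] w 0.0858 q6 [-0.67  0.63  1.54 -0.    0.98 -0.15]
shift cm [ 6.69 -0.08  0.09] rot [ 0.006 -0.004 -0.001]
```

>>> arm_command:
  plan:
    - [2, -0.1, 0.1, 0, -0.004, 0, 8.6]
    - [2, 0, 0, 0, 0, 0, 8.6]
    - [1.5, 0, 0, 0, 0, 0, 8.6]
    - [0.8, 0, 0, 0, 0, 0, 8.6]
    - [0, 0, 0, 0, 0, 0, 8.6]

```text
time: 12.08
position: [0.5431, -0.2891, 0.0652]
tool_rot: [0.179, 0.685, -0.179, 0.683]
ft_force: [0.0, -0.3, -0.2]
grip_width: 0.0859
```

```bash
python3 -c "
from h import *
go(.544,-.288,.063,-29.8)"
```

```text
t 12.07 p [ 0.5431 -0.2891  0.0652] x [-0.001  0.001 -1.   ] z [ 0.872 -0.49  -0.002] F [ 0.  -0.3 -0.2] M [-0.11  0.08 -0.  ] w 0.0859 q6 [-0.67  0.72  1.57 -0.    0.85 -0.16]
shift cm [0.22 0.14 0.02] rot [ 0.008 -0.002 -0.   ]
```

>>> arm_command:
  plan:
    - [0.2, 0.14, 0, 0, 0, 0, 8.6]
    - [0, 0, 0, 0, 0, 0, 4]
    - [0, 0, 0, 0, 0, 0, 4]
    - [0, 0, 0, 0, 0, 0, 4]
    - [0, 0, 0, 0, 0, 0, 4]
    - [0, 0, 0, 0, 0, 0, 4]
    - [-0.5, 0, 0, 0, 0, 0, 4]
    - [-1, 0, 0, 0, 0, 0, 4]
    - [-2, 0, 0, 0, 0, 0, 4]
    - [0, 0, 0, 0, 0, 0, 4]
  grip_force: 60

```text
time: 13.32
position: [0.5438, -0.2876, 0.1005]
tool_rot: [0.179, 0.685, -0.179, 0.683]
ft_force: [0.6, 0.3, -3.0]
grip_width: 0.0536
```

```bash
python3 -c "
from h import *
go(.5693,.2427,.19,30)"
```

```text
t 13.32 p [ 0.5438 -0.2876  0.1005] x [-0.001  0.001 -1.   ] z [ 0.872 -0.49  -0.002] F [ 0.6  0.3 -3. ] M [-0.12  0.01 -0.01] w 0.0536 q6 [-0.67  0.67  1.56 -0.    0.92 -0.16]
shift cm [ -8.89  47.49 -23.77] rot [-1.035e+00 -1.000e-03 -1.000e-03]
```

The crucible is held, with width 53.6 mm and −3 N of load. Carrying it up and over the well.

>>> arm_command:
  plan:
    - [-3, 0, 0, 0, 0, 0, 4]
    - [-4, 0, 0, 0, 0, 0, 4]
    - [-3, 4, -2, 0, 0, 0, 4]
    - [0, 5, -2.5, 0, 0, 0, 4]
    - [0, 5, -2.5, 0, 0, 0, 4]
    - [0, 5, -2.5, 0, 0, 0, 4]
    - [0, 5, -2.5, 0, 0, 0, 4]
    - [0, 5, -2.5, 0, 0, 0, 4]
    - [0, 5, -2.5, 0, 0, 0, 4]
    - [0, 5, -2.5, 0, 0, 0, 4]
    - [0, 5, -2.5, 0, 0, 0, 4]
    - [0, 0, 0, 0, 0, 0, 4]

```text
time: 14.82
position: [0.5667, 0.2179, 0.1983]
tool_rot: [0.181, 0.686, -0.18, 0.681]
ft_force: [0.9, -0.8, -3.7]
grip_width: 0.0536
```

```bash
python3 - <<'E'
from h import *
go(.5693,.2427,.18,-29)
im,d,K,T=cam('wrist'); cv2.imwrite('pics/w6.png',im); np.savez('w6.npz',im=im,d=d,K=K,T=T)
E
```

```text
t 14.82 p [0.5667 0.2179 0.1983] x [-0.007  0.004 -1.   ] z [ 0.87  -0.494 -0.008] F [ 0.9 -0.8 -3.7] M [-0.17  0.1   0.04] w 0.0536 q6 [0.18 0.53 1.5  0.01 1.11 0.69]
shift cm [ 1.84  2.29 -0.98] rot [-0.01  -0.008  0.   ]
```

>>> arm_command:
  plan:
    - [0.5, 2.3, -1.0, -0.01, -0.008, 0, 4]
    - [1.5, 0, 0, 0, 0, 0, 4]
    - [1.5, 0, 0, 0, 0, 0, 4]
    - [0, 0, 0, 0, 0, 0, 4]

```text
time: 15.38
position: [0.5676, 0.2353, 0.1593]
tool_rot: [0.176, 0.686, -0.182, 0.682]
ft_force: [0.9, 0.5, -3.0]
grip_width: 0.0537
```

```bash
python3 - <<'E'
from h import *
go(.5693,.2427,.126,-29)
E
```

```text
t 15.38 p [0.5676 0.2353 0.1593] x [-0.007 -0.006 -1.   ] z [ 0.872 -0.49  -0.003] F [ 0.9  0.5 -3. ] M [-0.12  0.09 -0.02] w 0.0537 q6 [ 0.21  0.59  1.51 -0.01  1.04  0.73]
shift cm [ 3.32  0.76 -0.21] rot [-0.006 -0.003  0.009]
```

>>> arm_command:
  plan:
    - [0, 0.8, -0.2, 0, -0.003, 0.009, 4]
    - [0, 0, 0, 0, 0, 0, 4]

```text
time: 15.62
position: [0.5706, 0.2423, 0.1594]
tool_rot: [0.18, 0.683, -0.18, 0.684]
ft_force: [-1.0, -0.2, -3.0]
grip_width: 0.054
```

```bash
python3 - <<'E'
from h import *
go(.5693,.2427,.126,-29)
im,d,K,T=cam('wrist'); W=cloud(d,K,T)
q=W[(W[...,2]>.144)&(W[...,2]<.156)]; q=q[np.hypot(q[:,0]-.569,q[:,1]-.243)<.05]; c=cv2.minEnclosingCircle(q[:,:2].astype(np.float32)); print('flange',len(q),q[:,2].mean(),c)
E
```

```text
t 15.62 p [0.5706 0.2423 0.1594] x [ 0.001  0.    -1.   ] z [ 0.871 -0.492  0.001] F [-1.  -0.2 -3. ] M [-0.12  0.13  0.01] w 0.054 q6 [0.22 0.59 1.51 0.   1.04 0.74]
shift cm [ 3.34 -0.03 -0.13] rot [-0.008  0.001 -0.001]
flange 8169 0.1508314012502926 ((0.5699720978736877, 0.2414657473564148), 0.0364922471344471)
```

>>> arm_command:
  plan:
    - [1, 0.07, -0.1, 0, 0, 0, 4]
    - [1, 0, 0, 0, 0, 0, 4]
    - [0.7, 0, 0, 0, 0, 0, 4]
    - [0, 0, 0, 0, 0, 0, 4]

```text
time: 16.18
position: [0.57, 0.2433, 0.1308]
tool_rot: [0.18, 0.683, -0.18, 0.684]
ft_force: [-0.7, 0.3, -3.8]
grip_width: 0.0539
```

```bash
python3 - <<'E'
from h import *
go(.5699,.2436,.125,-29.5)
E
```

```text
t 16.18 p [0.57   0.2433 0.1308] x [ 0.002 -0.    -1.   ] z [ 0.871 -0.492  0.001] F [-0.7  0.3 -3.8] M [-0.04  0.11 -0.01] w 0.0539 q6 [ 0.22  0.63  1.53 -0.    0.98  0.74]
shift cm [ 0.58  0.02 -0.03] rot [ 0.001  0.001 -0.001]
```

>>> arm_command:
  plan:
    - [0.3, 0, 0, 0, 0, 0, 4]
    - [0.15, 0, 0, -0.18, 0, 0, 4]
    - [0.15, 0, 0, -0.18, 0, 0, 4]
    - [0.15, 0, 0, -0.18, 0, 0, 4]
    - [0.15, 0, 0, -0.18, 0, 0, 4]
    - [0.15, 0, 0, -0.18, 0, 0, 4]

```text
time: 16.92
position: [0.5702, 0.2442, 0.1219]
tool_rot: [-0.144, 0.691, 0.145, 0.693]
ft_force: [-1.8, -0.9, 0.4]
grip_width: 0.0539
```

```bash
python3 - <<'E'
from h import *
go(.5699,.2436,.12,20)
E
```

```text
t 16.93 p [0.5702 0.2442 0.1219] x [ 0.002  0.002 -1.   ] z [0.917 0.4   0.003] F [-1.8 -0.9  0.4] M [-0.2   0.41 -0.46] w 0.0539 q6 [ 0.22  0.64  1.53  0.    0.96 -0.19]
shift cm [ 0.19 -0.04 -0.05] rot [ 0.062  0.003 -0.002]
```

>>> arm_command:
  plan:
    - [0.2, 0, 0, -0.18, 0, 0, 4]
    - [0.2, 0, 0, -0.18, 0, 0, 4]
    - [0.2, 0, 0, -0.18, 0, 0, 4]
    - [0.2, 0, 0, -0.18, 0, 0, 4]
    - [0.2, 0, 0, 0.18, 0, 0, 4]
    - [0.2, 0, 0, 0.18, 0, 0, 4]

```text
time: 17.68
position: [0.57, 0.2443, 0.1175]
tool_rot: [-0.268, 0.652, 0.27, 0.655]
ft_force: [-3.2, 0.0, 4.3]
grip_width: 0.0537
```

```bash
python3 - <<'E'
from h import *
go(.5699,.2436,.11,20)
E
```

```text
t 17.68 p [0.57   0.2443 0.1175] x [ 0.003  0.004 -1.   ] z [0.71  0.704 0.005] F [-3.2  0.   4.3] M [-0.13  0.51  0.66] w 0.0537 q6 [ 0.22  0.65  1.54  0.    0.95 -0.56]
shift cm [ 0.75 -0.04 -0.06] rot [ 0.432  0.005 -0.002]
```

>>> arm_command:
  plan:
    - [0.2, 0, 0, 0.18, 0, 0, 4]
    - [0.2, 0, 0, 0.18, 0, 0, 4]
    - [0.2, 0, 0, 0.18, 0, 0, 4]
    - [0.2, 0, 0, 0.18, 0, 0, 4]
    - [0.2, 0, 0, 0.18, 0, 0, 4]
    - [0.2, 0, 0, 0.18, 0, 0, 4]
    - [0.2, 0, 0, 0.18, 0, 0, 4]

```text
time: 18.55
position: [0.5706, 0.2439, 0.1145]
tool_rot: [0.173, 0.682, -0.173, 0.689]
ft_force: [-3.3, -0.8, 3.7]
grip_width: 0.0535
```

```bash
cat >> h.py <<'E'
def look(c=(.5695,.2427)):
    """well rim and flange top heights (wrist depth)"""
    im,d,K,T=cam('wrist'); o=robot.get_obs(); W=cloud(d,K,T).reshape(-1,3); r=np.hypot(W[:,0]-c[0],W[:,1]-c[1]); z=o['position'][2]
    hz=lambda lo,hi,a,b:(lambda q:(len(q),np.round(np.percentile(q,[10,50,90]),4)) if len(q) else None)(W[(r>lo)&(r<hi)&(W[:,2]>a)&(W[:,2]<b),2])
    print('rim',hz(.039,.0435,.06,.086),'flange top',hz(.03,.035,z-.02,z+.003)); return im,W
E
python3 - <<'E'
from h import *
go(.5699,.2436,.11,20); look()
E
```

```text
t 18.55 p [0.5706 0.2439 0.1145] x [ 0.009 -0.003 -1.   ] z [ 0.88  -0.475  0.01 ] F [-3.3 -0.8  3.7] M [-0.3   0.58  0.75] w 0.0535 q6 [ 0.23  0.65  1.54 -0.01  0.94  0.73]
shift cm [ 0.45 -0.06 -0.05] rot [-0.844  0.01   0.003]
rim (2405, array([0.077 , 0.0778, 0.0787])) flange top (3354, array([0.1053, 0.1061, 0.1069]))
```

>>> arm_command:
  plan:
    - [0.3, 0, 0, -0.18, 0.008, 0, 4]
    - [0.3, 0, 0, -0.18, 0, 0, 4]
    - [0.3, 0, 0, -0.18, 0, 0, 4]
    - [0.3, 0, 0, -0.18, 0, 0, 4]
    - [0.3, 0, 0, -0.18, 0, 0, 4]
    - [0.3, 0, 0, -0.18, 0, 0, 4]
    - [0.3, 0, 0, -0.18, 0, 0, 4]
    - [0.3, 0, 0, -0.18, 0, 0, 4]

```text
time: 19.6
position: [0.5706, 0.2441, 0.105]
tool_rot: [-0.329, 0.623, 0.333, 0.627]
ft_force: [-4.2, -1.5, 8.8]
grip_width: 0.0531
```

```bash
python3 - <<'E'
from h import *
go(.5699,.2436,.11,20); look()
E
```

```text
t 19.6 p [0.5706 0.2441 0.105 ] x [ 0.002  0.009 -1.   ] z [0.562 0.827 0.009] F [-4.2 -1.5  8.8] M [-0.37  0.86 -0.75] w 0.0531 q6 [ 0.22  0.67  1.55  0.01  0.92 -0.76]
shift cm [-0.5   0.04 -0.08] rot [ 0.625  0.007 -0.006]
rim (2646, array([0.0743, 0.0751, 0.076 ])) flange top (3370, array([0.0957, 0.0967, 0.0975]))
```

>>> arm_command:
  plan:
    - [0.2, 0, 0, 0.18, 0.007, -0.006, 4]
    - [0.25, 0, 0, 0.18, 0, 0, 4]
    - [0.25, 0, 0, 0.18, 0, 0, 4]
    - [0.25, 0, 0, 0.18, 0, 0, 4]
    - [0.25, 0, 0, 0.18, 0, 0, 4]
    - [0.25, 0, 0, 0.18, 0, 0, 4]
    - [0.25, 0, 0, 0.18, 0, 0, 4]
    - [0.25, 0, 0, 0.18, 0, 0, 4]

```text
time: 20.65
position: [0.5705, 0.2442, 0.0967]
tool_rot: [0.155, 0.686, -0.16, 0.693]
ft_force: [-2.9, 0.7, 3.8]
grip_width: 0.0536
```

```bash
python3 - <<'E'
from h import *
go(.5699,.2436,.11,20); look()
E
```

```text
t 20.65 p [0.5705 0.2442 0.0967] x [ 0.008 -0.009 -1.   ] z [ 0.901 -0.435  0.011] F [-2.9  0.7  3.8] M [-0.19  0.57  0.96] w 0.0536 q6 [ 0.23  0.68  1.55 -0.01  0.91  0.69]
shift cm [-1.33 -0.08 -0.02] rot [-0.799  0.009  0.008]
rim (3190, array([0.0769, 0.0777, 0.0785])) flange top (3355, array([0.0874, 0.0883, 0.0891]))
```

The gap is down to about 5 mm and the well is only 2.5 mm down. One more sweep, gently.

>>> arm_command:
  plan:
    - [0.25, 0, 0, -0.18, 0.009, 0.008, 4]
    - [0.25, 0, 0, -0.18, 0, 0, 4]
    - [0.25, 0, 0, -0.18, 0, 0, 4]
    - [0.25, 0, 0, -0.18, 0, 0, 4]
    - [0.2, 0, 0, -0.18, 0, 0, 4]

```text
time: 21.32
position: [0.5706, 0.2428, 0.0902]
tool_rot: [-0.161, 0.687, 0.166, 0.689]
ft_force: [-3.6, -2.2, 8.6]
grip_width: 0.0534
```

```bash
python3 - <<'E'
from h import *
go(.5699,.2436,.11,20); look()
E
```

```text
t 21.32 p [0.5706 0.2428 0.0902] x [ 0.001  0.008 -1.   ] z [0.893 0.451 0.004] F [-3.6 -2.2  8.6] M [-0.35  0.54 -1.19] w 0.0534 q6 [ 0.22  0.69  1.55  0.01  0.9  -0.25]
shift cm [-1.98  0.12 -0.02] rot [ 0.118  0.004 -0.006]
rim (3527, array([0.0746, 0.0754, 0.0762])) flange top (3596, array([0.078 , 0.0817, 0.0827]))
```

The flange top is about 6.3 mm above the rim, its own thickness, so it is about home. A short twist back will confirm it.

>>> arm_command:
  plan:
    - [0.15, 0, 0, 0.18, 0.004, -0.006, 4]
    - [0.15, 0, 0, 0.18, 0, 0, 4]
    - [0.15, 0, 0, 0.18, 0, 0, 4]
    - [0.15, 0, 0, 0.18, 0, 0, 4]

```text
time: 21.88
position: [0.5703, 0.2453, 0.0908]
tool_rot: [0.081, 0.701, -0.081, 0.704]
ft_force: [-3.0, -0.9, 6.7]
grip_width: 0.0538
```

```bash
python3 - <<'E'
from h import *
go(.5699,.2436,.11,20); look()
E
```

```text
t 21.88 p [0.5703 0.2453 0.0908] x [ 0.004 -0.    -1.   ] z [ 0.974 -0.227  0.004] F [-3.  -0.9  6.7] M [-0.44  0.45  1.12] w 0.0538 q6 [ 0.23  0.69  1.55 -0.    0.9   0.46]
shift cm [-1.92 -0.17  0.01] rot [-0.578  0.004  0.001]
rim (3841, array([0.0753, 0.0761, 0.0768])) flange top (3268, array([0.0816, 0.0825, 0.0833]))
```

>>> arm_command:
  plan:
    - [0.25, 0, 0, -0.18, 0.004, 0, 4]
    - [0.3, 0, 0, -0.18, 0, 0, 4]
    - [0.3, 0, 0, -0.18, 0, 0, 4]
    - [0.3, 0, 0, -0.18, 0, 0, 4]

```text
time: 22.42
position: [0.5706, 0.2425, 0.0872]
tool_rot: [-0.174, 0.685, 0.176, 0.685]
ft_force: [-6.2, -2.3, 12.9]
grip_width: 0.0535
```

```bash
python3 - <<'E'
from h import *
st(); look()
E
```

```text
t 22.43 p [0.5706 0.2425 0.0872] x [-0.     0.003 -1.   ] z [0.878 0.479 0.001] F [-6.2 -2.3 12.9] M [-0.21  0.72 -1.19] w 0.0535 q6 [ 0.22  0.69  1.55  0.    0.89 -0.28]
rim (3449, array([0.0716, 0.0724, 0.0732])) flange top (3594, array([0.0734, 0.0787, 0.0798]))
```

Pressing further moved rim and flange down together (3.7 and 3.8 mm), so the crucible is home. Now I'll ease the load, release and rise.

>>> arm_command:
  plan:
    - [-0.2, 0, 0, 0, 0, 0, 4]
    - [-0.2, 0, 0, 0, 0, 0, 4]
    - [0, 0, 0, 0, 0, 0, 4]

```text
time: 22.85
position: [0.5709, 0.2431, 0.0949]
tool_rot: [-0.178, 0.683, 0.181, 0.685]
ft_force: [-1.0, -0.2, 0.8]
grip_width: 0.0536
```

```bash
python3 -c "
from h import *
st();look()"
```

```text
t 22.85 p [0.5709 0.2431 0.0949] x [ 0.002  0.005 -1.   ] z [0.871 0.492 0.004] F [-1.  -0.2  0.8] M [-0.06  0.35 -0.48] w 0.0536 q6 [ 0.22  0.68  1.55  0.01  0.91 -0.3 ]
rim (3559, array([0.0792, 0.08  , 0.0808])) flange top (3538, array([0.0831, 0.0864, 0.0874]))
```

>>> arm_command:
  plan:
    - [0, 0, 0, 0, 0, 0, 7.5]
    - [0, 0, 0, 0, 0, 0, 7.5]
    - [0, 0, 0, 0, 0, 0, 7.5]
    - [-1, 0, 0, 0, 0, 0, 7.5]
    - [-2, 0, 0, 0, 0, 0, 7.5]
    - [-4, 0, 0, 0, 0, 0, 7.5]
    - [-4, 0, 0, 0, 0, 0, 7.5]
    - [0, -5, 0, 0, 0, 0, 7.5]
    - [0, -5, 0, 0, 0, 0, 7.5]
    - [0, 0, 0, 0, 0, 0, 7.5]

```text
time: 24.15
position: [0.6256, 0.1554, 0.2123]
tool_rot: [-0.183, 0.678, 0.184, 0.688]
ft_force: [-0.6, 0.5, -1.2]
grip_width: 0.0747
```

```bash
python3 - <<'E'
from h import *
st(); im,W=look(); 
q=W[(W[:,2]>.077)&(W[:,2]<.092)]; q=q[np.hypot(q[:,0]-.5695,q[:,1]-.2427)<.06]; f=q[q[:,2]>.0835]; print('flange',len(f),np.median(f[:,2]),cv2.minEnclosingCircle(f[:,:2].astype(np.float32)),'plane',np.linalg.lstsq(np.c_[f[:,:2]-[.57,.243],np.ones(len(f))],f[:,2],rcond=None)[0])
s,_,_,_=cam('scene'); cv2.imwrite('pics/end.png',np.hstack([cv2.resize(im,(400,300)),cv2.resize(s,(400,300))]))
E
```

```text
t 24.15 p [0.6256 0.1554 0.2123] x [ 0.014  0.005 -1.   ] z [0.866 0.501 0.015] F [-0.6  0.5 -1.2] M [-0.02  0.02  0.02] w 0.0747 q6 [ 0.07  0.56  1.4   0.    1.16 -0.46]
rim (2888, array([0.0794, 0.0803, 0.0813])) flange top None
flange 5987 0.08675561278654176 ((0.5710127949714661, 0.24178916215896606), 0.0361972451210022) plane [-0.01152256 -0.00040972  0.08678517]
```

View pics/end.png

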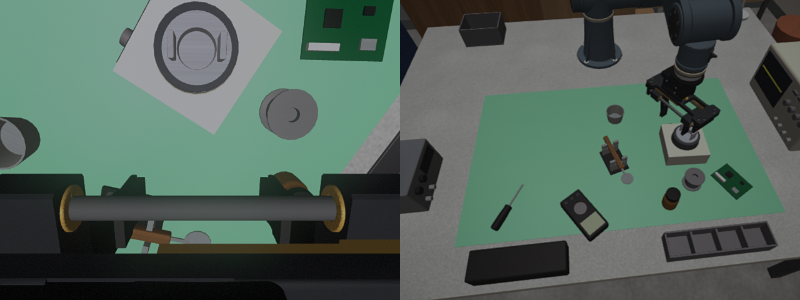

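The final view shows the crucible seated in the well (wrist half, around (197,47)), the skimmer in both forks (scene half, around (615,157)), and the bystanders unmoved as far as I can see. Nothing touches the gripper, so I'm handing in.

```bash
python3 -c "
from h import *
print(workorder.hand_in())"
```

```text
the job is handed in; nothing more can be done
None
```

The job is done and handed in at about 24 s of robot time. The skimmer lies in its cradle and the crucible is seated in the well.

- **Skimmer:** I lifted it off the rim and laid it in both forks. Its handle top measured z = 0.056, as expected when seated, and its middle is about 2–3 mm from the cradle seat.
- **Crucible:** I lowered it freely into the well, then twisted it to and fro in sweeps of up to about 1.4 rad. The press stayed around 7–12 N until the flange reached the rim, then went to about 16 N in the final check.
- **Well travel:** It was pushed down about 8 mm at most, during that final check, so it stayed clear of its 15 mm stop. There, the rim and flange went down together (3.7 and 3.8 mm), which showed the crucible was home. The well then sprang back up to z = 0.080.

**Last checks:** After release the flange top read 6.3–6.5 mm above the rim, against its true thickness of 6.0 mm. The flange plane showed a slope of about 0.6°. The camera had already read the flange about 0.6 mm high at the start, so I take the height difference as sensor bias. I did not check the slope separately. The other objects looked unmoved in the final picture, though I did not measure their positions again.

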